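# Close a medicine vial with its push-and-turn safety cap

### The job

Put the large green safety cap on the amber vial in the stand and close it: push it down against the spring and turn it clockwise until its lugs have caught under the vial's hooks, so that it stays locked, level and held down by itself when you let go. Feel your way and do not force it, and leave the things standing around alone.

Things in the scene. Friction and masses are not known exactly. Their poses are not given: they have to be found in the camera images.
- cap: Loose green ribbed round cap, 60 mm across, 22 mm high, 40 g, right way up (closed top up, open below). Origin: centre of its underside, z up. Wall 2.5 mm thick (55 mm bore); the top plate's inner face is 18 mm above the origin. Inside are the six lugs of cap_lugs.
- cap_lugs (a point): Point on the cap's axis at the underside of its inner lugs, 4 mm above the cap's origin; axes those of the cap. Six lugs, 60 degrees apart, the first on the +x axis (a white dot on the top marks each), 14 degrees wide, 4 mm high, reach in from the wall to radius 22 mm.
- stand: Fixed grey stand, 92 x 92 x 26 mm, with an aluminium collar 72 mm across up to 44 mm height that clamps the amber vial upright on its axis (vial 51 mm across up to 59 mm height). Origin: centre of the underside, z up. How far the clamped vial is turned about its axis differs each time and does not follow from the stand's yaw; it does not turn when the cap is turned.
- vial_mouth (a point): Centre of the vial's rim, on its axis, 85 mm above the tray; axes those of the stand, z up. Neck radius 20 mm. Cap origin below this point: 8 mm with its lugs riding on the ledges, 18 mm pressed right down (hard stop), 14 mm when locked.
- vial_hooks (a point): Point on the vial's axis level with the tops of its six ledges, 4 mm below the rim. The ledges reach to radius 25 mm, 60 degrees apart, gaps between them 26 degrees wide at hidden angles. Lugs go down through the gaps; with the cap origin 16 mm or more below the rim they turn clockwise (from above) under the ledges, 33 degrees from gap middle, to a hard stop; let go there, they spring 2 mm up into notches.
- vial_seal (a joint): Sprung dark rubber seal, 30 mm across, in the vial's mouth: how far it is pushed in, m. 0: free (top 8 mm above the rim); 0.004: cap locked in the notches; 0.006: lugs under the plain ledge, not locked; 0.008: cap pressed right down. It pushes back with 3 N at 0, rising by 0.6 N per mm.
- small_vial: Bystander: small white vial with blue cap, 23 mm across, 41 mm high, standing. Origin: centre of its underside.
- med_cup: Bystander: clear dosing cup upside down, 41 mm across, 34 mm high. Origin: centre of its underside.
- gauze: Bystander: flat paper gauze pack, 68 x 104 x 12 mm, lying beside the cart's right tubular rail (the rails at both ends of the tray rise about 0.25 m above it: pass over them). Origin: centre of its underside.
- pen_torch: Bystander: grey pen torch lying, 14 x 124 x 15 mm. Origin: centre of its underside.
Things that resemble listed ones, but are neither listed nor needed, are in the scene too. Several things have the shape of the cap; the one meant has the colours described above.

How it is judged:
At the end, for the whole second after the job is handed in: The cap is locked on the vial and let go: its lugs sit up in the notches (the seal is held 2.8 to 5.1 mm in, the cap's underside more than 12.5 mm below the rim), it is centred within 4 mm, level within 0.07 rad and at rest (value of joint vial_seal between 0.0028 and 0.0051 m and horizontal distance between cap and vial_mouth below 0.004 m and angle between cap's own z axis and vertical below 0.07 rad and z of cap in the frame of vial_mouth below -0.0125 m and linear speed of cap below 0.01 m/s); the robot touches nothing.
It fails at once if the cap was forced: more than 60 N between cap and vial (contact force between cap and stand above 60 N).
It fails at once if a bystander was pushed more than 20 mm or knocked over (distance of any of small_vial, med_cup, gauze, pen_torch from where it was at the start of the episode above 0.02 m or angle between any of small_vial, med_cup's own z axis and vertical above 0.5 rad).
It also fails if it takes over 72 s, if anything falls off the work surface, if the arm or the gripper's body presses on something with over 40 N, if the wrist force passes 120 N, or if a joint passes its speed limit or range.

### The arm

A 7-joint arm with a two-finger parallel gripper is mounted at the origin on a cart in front of the work surface, level with it; the furniture and walls round the work are solid. World frame = base frame: x ahead of the robot, y to its left, z up, the work surface at z = 0. Lengths are in m, angles in rad, forces in N, time in s.
With the tool pointing down it reaches from about 0.425 to 1.025 m from the base axis. Payload 9.4 kg.
Tool frame: the origin (TCP) lies between the finger pads; the fingertips stand 14 mm ahead of it and the grasp point (between the pads) lies 5 mm behind it (arm.finger_overhang is the distance from the TCP to the fingertips, in m); x points along the fingers, z is the direction in which the jaws open and shut, and the axes are right-handed (so a half turn about x gives the same grasp; the last joint's range is limited). The gripper opens to 93 mm and grips with 3 to 60 N. Pads are 15 mm wide; open, the fingers measure 128 mm over their backs; the gripper's body (75 mm by 188 mm) begins 65 mm behind the grasp point.
Start: joints at [-1.294, 0.599, -0.003, 1.599, 0.002, 0.943, -0.08], TCP at [0.251, 0.68, 0.233] pointing down, gripper open.
Joint ranges: [-2.57, 2.57], [-0.35, 1.97], [-1.29, 1.29], [0.11, 2.56], [-1.05, 4.19], [0.11, 1.86], [-2.63, 2.63]. Speed limits (rad/s): [2.22, 2.22, 3.01, 3.01, 3.14, 3.14, 3.14].

### API

Orientations are given as a unit quaternion [x, y, z, w].
In Python, from station import arm gives the robot as it stands.
- The arm moves only by the tool servo_tool, never from a script. Its argument "moves" is a list of rows, each a list of 5 numbers: the closure, from 0 (fully open) to 1 (shut), then the shift along the tool's x, y, z normalised to -1 to 1, where 1 is 12 cm, then the turn about the tool's x normalised to -1 to 1, where 1 is 6 degrees. In form: [[gripper, x, y, z, yaw], ...]. A call has 1 to 12 rows; each row shifts and turns the commanded pose from where the row before left it, along the tool's axes as they then stand; what a row does not reach is not made up. A row lasts 1/12 s, in which the tool goes at most 41.7 mm and 7.16 degrees, less where a joint would pass 70% of its speed; a pose out of reach is approached as far as the arm can. A call with a number of a shift or a turn outside -1 to 1 is refused whole. A call with a gripper value outside its range is refused whole. The fingers move at their own pace and stop on an object; "squeeze" is the grip in N (left out, the last holds). Time passes only in rows, so rows that do not move let the fingers close. It gives the time, the measured TCP pose, the force and the opening at its end, in the units of the state.
- arm.observe(): the state, without advancing time (a new reading comes with each control period).
- arm.capture(name): name is "side" or "top" or "wrist"; returns the picture (384x512x3 uint8, blue, green, red); there is no depth.
- arm.camera_model(name): a dict with "K" (3x3 intrinsics, pixels), "R" (3x3) and "t" (3): a world point X has camera coordinates R X + t. Camera axes: x right, y down, z forward; pixel columns grow to the right and rows downward; lengths in m; the calibration is good to about 2 mm. The wrist camera is an equidistant fisheye: a pixel r from the principal point sees the ray r / f radians off the axis. A picture is of the moment at which its call begins: read the wrist's pose just before it. camera_model takes no time and is no camera call; for the wrist camera it gives the pose at the moment of the call.
- arm.hand_in(): hands the job in, once; it reports no verdict.
The state is a dict: "time": time; "joint_pos": joint angles; "joint_velocities": joint speeds; "tau": joint torques, N m; "tool_pos": TCP position; "eef_rot": TCP orientation; "contact_force": force on the tool from outside, world axes, zero at the start; "wrist_torque": the same for the moment, N m; "grip_width": finger opening in m.
Only numpy, scipy, OpenCV 4.12 (cv2) and the standard library are available. Lean on these libraries where they do the work, as an engineer would, in place of code of your own. Each camera call takes 0.05 s, during which the arm holds its last target.

## Working session

There is one attempt and no reset: what is moved stays moved. The work goes in short steps, Python scripts to look and compute and a tool call to move; the robot and the scene stay as the last step left them, time stands still between calls to the robot, and variables do not carry over. Pictures are saved under pics/ and viewed, and the job is handed in when it is done.

Besides the shell and the picture viewer there is one more tool, called by a JSON object that holds its "fn" and its "kwargs". servo_tool: Moves the arm, as the interface text tells. Scaled input: -1 to 1 covers 12 cm each way for a shift and 6 degrees each way for a turn. Its arguments: {"type":"object","properties":{"moves":{"type":"array"},"squeeze":{"type":"number"}},"required":["moves"]}

```bash
ls; mkdir -p pics; python3 - <<'E'
from station import arm
import cv2,numpy as np
s=arm.observe();print({k:np.round(v,3) for k,v in s.items()})
for n in ("side","top","wrist"):
    m=arm.camera_model(n);print(n,{k:np.round(v,3).tolist() for k,v in m.items() if k in("K","R","t")})
    cv2.imwrite(f"pics/a_{n}.png",arm.capture(n))
E
```

```text
pics
{'time': np.float64(0.0), 'joint_pos': array([-1.294,  0.6  , -0.003,  1.6  ,  0.002,  0.943, -0.08 ]), 'joint_velocities': array([-0.001,  0.   ,  0.   , -0.002, -0.   , -0.001, -0.001]), 'tau': array([-2.0000e-03, -7.6506e+01,  1.4970e+00, -2.5236e+01, -5.3000e-02,
        1.6000e-02,  0.0000e+00]), 'tool_pos': array([0.251, 0.68 , 0.232]), 'eef_rot': array([-0.405,  0.581,  0.404,  0.58 ]), 'contact_force': array([ 0.349, -0.137,  0.304]), 'wrist_torque': array([0.007, 0.073, 0.009]), 'grip_width': np.float64(0.093)}
side {'K': [[469.836, 0.0, 246.023], [0.0, 469.836, 190.544], [0.0, 0.0, 1.0]], 'R': [[-0.998, -0.067, 0.019], [-0.048, 0.463, -0.885], [0.051, -0.884, -0.465]], 't': [0.579, 0.117, 1.307]}
top {'K': [[387.564, 0.0, 256.006], [0.0, 387.564, 195.494], [0.0, 0.0, 1.0]], 'R': [[-0.019, -1.0, 0.001], [-0.991, 0.019, -0.131], [0.131, -0.003, -0.991]], 't': [0.003, 0.576, 0.87]}
wrist {'K': [[297.319, 0.0, 257.526], [0.0, 297.319, 193.333], [0.0, 0.0, 1.0]], 'R': [[0.346, 0.938, -0.0], [0.909, -0.336, 0.246], [0.23, -0.085, -0.969]], 't': [-0.725, -0.027, 0.389]}
```

View pics/a_side.png

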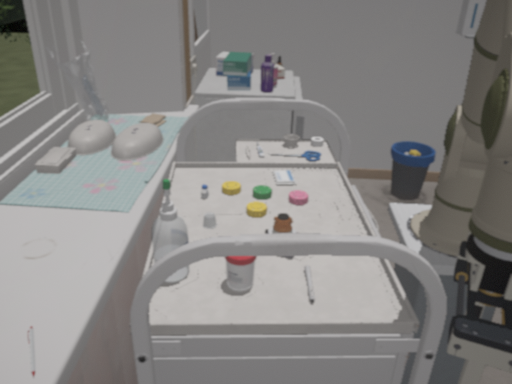

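View pics/a_top.png

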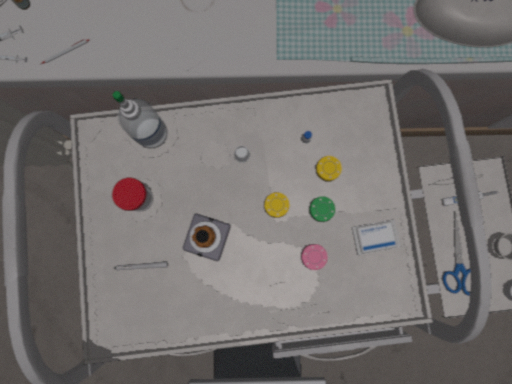

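View pics/a_wrist.png

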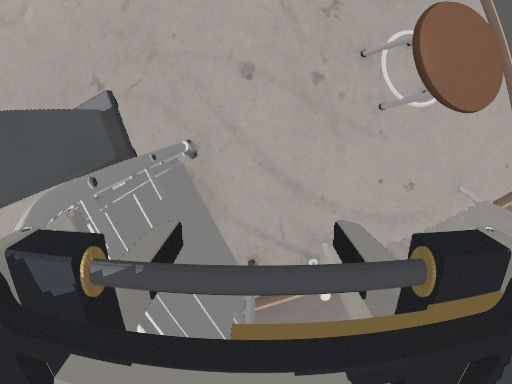

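```bash
cat > h.py <<'E'
import numpy as np,cv2
from station import arm
def ray(n,uv,M=None):
    M=M or arm.camera_model(n);K=np.array(M["K"]);R=np.array(M["R"]);t=np.array(M["t"])
    d=np.array([(uv[0]-K[0,2])/K[0,0],(uv[1]-K[1,2])/K[1,1]])
    if n=="wrist":
        r=np.hypot(*d);v=np.array([*(d/r*np.sin(r)),np.cos(r)]) if r>1e-9 else np.array([0,0,1.])
    else: v=np.array([*d,1.])
    return -R.T@t,R.T@v
def on(n,uv,z,M=None):
    c,v=ray(n,uv,M);return c+v*(z-c[2])/v[2]
def proj(n,X,M=None):
    M=M or arm.camera_model(n);K=np.array(M["K"]);c=np.array(M["R"])@X+np.array(M["t"])
    if n=="wrist":
        th=np.arctan2(np.hypot(c[0],c[1]),c[2]);d=c[:2]/np.hypot(c[0],c[1])*th
    else:d=c[:2]/c[2]
    return d*[K[0,0],K[1,1]]+K[:2,2]
E
python3 - <<'E'
from h import *
im=cv2.imread("pics/a_top.png");sd=cv2.imread("pics/a_side.png")
hsv=cv2.cvtColor(im,cv2.COLOR_BGR2HSV)
m=cv2.inRange(hsv,(45,90,40),(85,255,255))
n,l,st,c=cv2.connectedComponentsWithStats(m)
for i in range(1,n):
    if st[i,4]>40: print(st[i],c[i],on("top",c[i],.02))
hs=cv2.cvtColor(sd,cv2.COLOR_BGR2HSV);m=cv2.inRange(hs,(45,90,40),(85,255,255))
n,l,st,c=cv2.connectedComponentsWithStats(m)
for i in range(1,n):
    if st[i,4]>40: print("side",st[i],c[i],on("side",c[i],.015))
for nm,uv,z in [("vial",(204,237),.085),("sv",(307,137),.041),("cup",(241,153),.034),("gauze",(376,238),.012),("pen",(141,266),.01),("yel1",(277,205),.022),("yel2",(329,168),.022),("pink",(314,257),.022),("railL",(15,240),.25),("railR",(470,200),.25),("red",(129,194),.1)]: print(nm,on("top",uv,z).round(3))
a=cv2.resize(im[130:290,170:410],None,fx=3.3,fy=3.3,interpolation=cv2.INTER_CUBIC);cv2.imwrite("pics/b1.png",a)
b=cv2.resize(sd[170:270,190:330],None,fx=5,fy=5,interpolation=cv2.INTER_CUBIC);cv2.imwrite("pics/b2.png",b)
E
```

```text
[113  91  11  11  80] [117.6375  95.95  ] [0.83311849 0.3289386  0.02      ]
[310 197  25  24 439] [321.76537585 208.63781321] [ 0.54363808 -0.1643723   0.02      ]
side [226  53  23   8 125] [237.632  56.8  ] [ 0.78131541 -2.12342912  0.015     ]
side [255 187  15   8  81] [262.24691358 190.07407407] [ 0.54133088 -0.17241038  0.015     ]
vial [0.48  0.107 0.085]
sv [ 0.714 -0.133  0.041]
cup [0.679 0.025 0.034]
gauze [ 0.472 -0.292  0.012]
pen [0.417 0.266 0.01 ]
yel1 [ 0.554 -0.058  0.022]
yel2 [ 0.641 -0.186  0.022]
pink [ 0.43  -0.141  0.022]
railL [0.477 0.419 0.25 ]
railR [ 0.532 -0.39   0.25 ]
red [0.576 0.269 0.1  ]
```

View pics/b1.png

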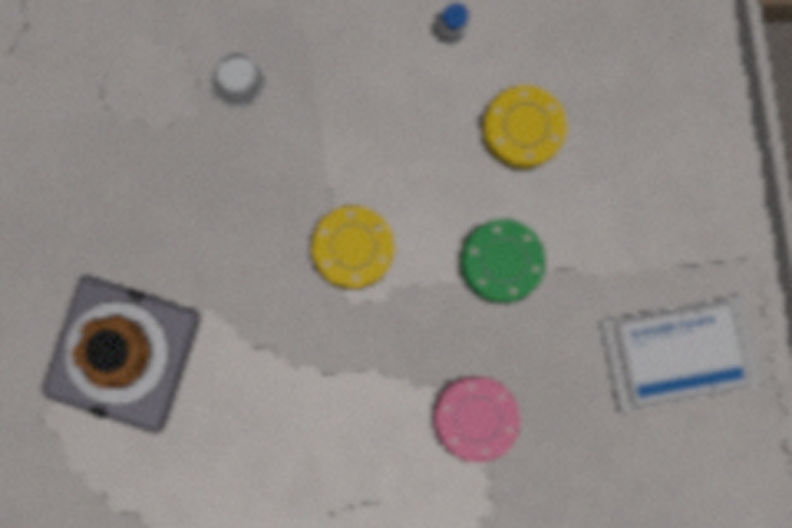

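View pics/b2.png

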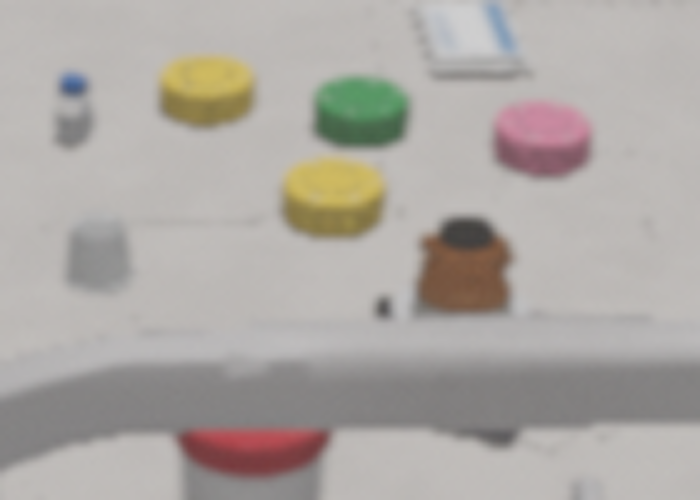

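Candidates in the top view are green (322,209), yellow (277,205) and (329,168), and pink (314,257). The green cap fits, because it is the only green one and it has white dots. The crop confirms this. The vial is at (204,237).

```bash
cat >> h.py <<'E'
from scipy.spatial.transform import Rotation as Ro
def axes():
    s=arm.observe();return Ro.from_quat(s["eef_rot"]).as_matrix(),s
def need(X):
    R,s=axes();return R.T@(np.array(X)-s["tool_pos"])/0.12
E
python3 - <<'E'
from h import *
R,s=axes();print(R.round(3));print(need([.251,.68,.40]),need([.48,.107,.40]),need([.544,-.165,.40]))
E
```

```text
[[-0.    -0.938  0.346]
 [-0.001  0.346  0.938]
 [-1.    -0.    -0.001]]
[-1.40029840e+00  8.56580990e-04  1.86750512e-05] [-1.39522377 -3.44315442 -3.81850507] [-1.39270442 -4.72852305 -5.76016502]
```

{"fn": "servo_tool", "kwargs": {"moves": [[0,-0.3,0,0,0],[0,-0.3,0,0,0],[0,-0.3,0,0,0],[0,-0.3,0,0,0],[0,-0.3,0,0,0],[0,0,-0.2,-0.22,0],[0,0,-0.2,-0.22,0],[0,0,-0.2,-0.22,0],[0,0,-0.2,-0.22,0],[0,0,-0.2,-0.22,0],[0,0,-0.2,-0.22,0],[0,0,-0.2,-0.22,0]]}}

```text
time: 1.15
tool_pos: [0.3451, 0.4467, 0.4125]
eef_rot: [-0.404, 0.58, 0.404, 0.58]
contact_force: [0.4, -0.2, -0.3]
grip_width: 0.0933
```

{"fn": "servo_tool", "kwargs": {"moves": [[0,0,-0.2,-0.22,0],[0,0,-0.2,-0.22,0],[0,0,-0.2,-0.22,0],[0,0,-0.2,-0.22,0],[0,0,-0.2,-0.22,0],[0,0,-0.2,-0.22,0],[0,0,-0.2,-0.22,0],[0,0,-0.2,-0.22,0],[0,0,-0.2,-0.22,0],[0,0,-0.2,-0.22,0],[0,0,0,0,0]]}}

```text
time: 2.07
tool_pos: [0.4801, 0.1109, 0.4129]
eef_rot: [-0.403, 0.582, 0.401, 0.582]
contact_force: [0.1, 0.3, 0.4]
grip_width: 0.0929
```

```bash
python3 - <<'E'
from h import *
M=arm.camera_model("wrist");R,s=axes()
c=-np.array(M["R"]).T@np.array(M["t"]);print(s["time"],s["tool_pos"],s["joint_pos"].round(2),s["contact_force"],"cam in tool",R.T@(c-s["tool_pos"]),"axis",R.T@np.array(M["R"])[2])
im=arm.capture("wrist");cv2.imwrite("pics/c1.png",im)
for n,X in (("vial",[.48,.107,.085]),("cap",[.544,-.165,.022])):print(n,proj("wrist",np.array(X),M))
E
```

```text
2.0667 [0.48013318 0.11088603 0.41293007] [-0.58  0.13  0.28  1.88 -0.04  1.13  0.92] [0.08870703 0.28578934 0.40621387] cam in tool [-1.51291851e-01  6.89228438e-02  1.06809256e-06] axis [ 9.69348463e-01 -2.45688106e-01  9.55270574e-04]
vial [255.26656481 162.37441868]
cap [143.89129786 234.55883746]
```

View pics/c1.png

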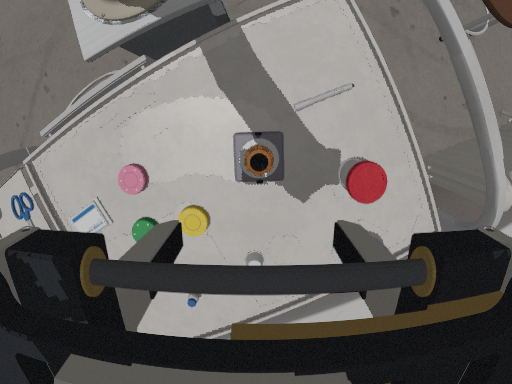

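The wrist view shows the vial at (259,161) and the green cap partly behind a finger at (145,230). I'll go lower beside the vial for a close look at its ledges.

{"fn": "servo_tool", "kwargs": {"moves": [[0,0.29,-0.07,0,0],[0,0.29,-0.07,0,0],[0,0.29,-0.07,0,0],[0,0.29,-0.07,0,0],[0,0.29,-0.07,0,0],[0,0.29,-0.07,0,0],[0,0.29,-0.07,0,0],[0,0.29,-0.07,0,0],[0,0,0,0,0]]}}

```text
time: 2.87
tool_pos: [0.5395, 0.0947, 0.1285]
eef_rot: [-0.403, 0.583, 0.405, 0.577]
contact_force: [-0.6, -0.5, 0.6]
grip_width: 0.0928
```

```bash
python3 - <<'E'
from h import *
import json
M=arm.camera_model("wrist");R,s=axes()
print(s["time"],s["tool_pos"])
im=arm.capture("wrist");cv2.imwrite("pics/c2.png",im)
json.dump({k:np.array(M[k]).tolist() for k in "KRt"},open("c2.json","w"))
p=proj("wrist",np.array([.48,.107,.085]),M);print(p)
x,y=p.astype(int);w=75
x0,y0=max(x-w,0),max(y-w,0);print(x0,y0)
cv2.imwrite("pics/c2z.png",cv2.resize(im[y0:y+w,x0:x+w],None,fx=4,fy=4,interpolation=cv2.INTER_CUBIC))
E
```

```text
2.8667 [0.53950935 0.0947471  0.1284896 ]
[243.624536   133.49713096]
168 58
```

View pics/c2z.png

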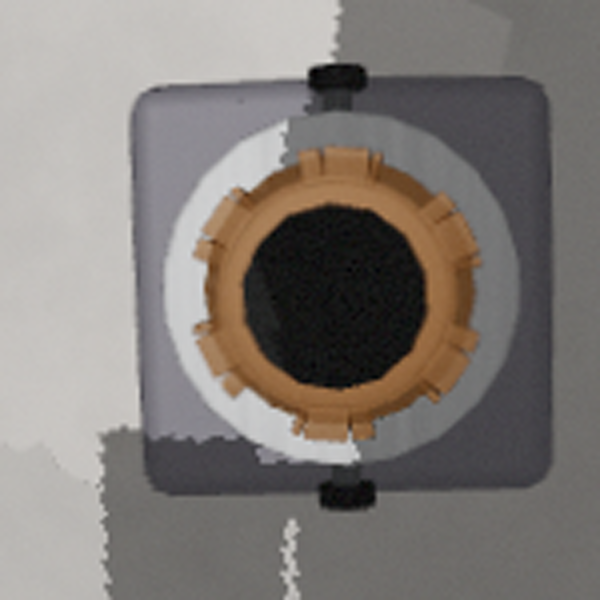

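```bash
python3 - <<'E'
from h import *
import json
M=json.load(open("c2.json"));im=cv2.imread("pics/c2.png")
hsv=cv2.cvtColor(im,cv2.COLOR_BGR2HSV)
# seal
d=cv2.inRange(hsv,(0,0,0),(180,255,60));n,l,st,c=cv2.connectedComponentsWithStats(d)
for i in range(1,n):
    if 300<st[i,4]<6000 and abs(c[i]-[252,132]).max()<15:
        print("seal",st[i],c[i],on("wrist",c[i],.093,M).round(4)); seal=on("wrist",c[i],.093,M)
amb=cv2.inRange(hsv,(5,90,60),(22,255,255));k=cv2.findContours(amb,cv2.RETR_EXTERNAL,cv2.CHAIN_APPROX_NONE)[0]
k=max(k,key=cv2.contourArea)[:,0]
P=np.array([on("wrist",p,.081,M)[:2] for p in k])
cc,r=cv2.minEnclosingCircle((P*1000).astype(np.float32));print("encl",cc,r)
pts=[[(300,152),(383,155)],[(440,195),(480,260)],[(478,328),(437,400)],[(375,420),(293,435)],[(235,395),(193,325)],[(197,258),(240,188)]]
q=np.array(pts,float)/4+[168,58]
W=np.array([[on("wrist",p,.081,M)[:2] for p in a] for a in q]).reshape(-1,2)
A=np.c_[2*W,np.ones(12)];x=np.linalg.lstsq(A,(W**2).sum(1),rcond=None)[0];c=x[:2]
print("circ",c,np.sqrt(x[2]+c@c))
for c in (c,seal[:2]):
    a=np.degrees(np.arctan2(*(W-c).T[::-1])).reshape(6,2)
    print(a.round(1).tolist()); m=np.degrees(np.angle(np.exp(1j*np.radians(a)).sum(1)));print((m%60).round(1))
E
```

```text
seal [ 229  109   45   46 1614] [251.24969021 131.8197026 ] [0.4805 0.1123 0.093 ]
encl (677.5051879882812, 172.23793029785156) 143.723388671875
circ [0.48061009 0.11252855] 0.024250947786373364
[[173.8, 141.2], [113.5, 83.1], [56.1, 23.1], [-3.3, -37.3], [-65.2, -98.1], [-125.0, -158.4]]
[37.5 38.3 39.6 39.7 38.3 38.3]
[[173.4, 140.7], [113.1, 82.9], [56.2, 23.4], [-2.8, -36.8], [-64.8, -98.0], [-125.1, -158.7]]
[37.  38.  39.8 40.2 38.6 38.1]
```

```bash
python3 - <<'E'
from h import *
print(need([.607,-.19,.13]))
im=cv2.imread("pics/a_top.png");d=cv2.inRange(cv2.cvtColor(im,cv2.COLOR_BGR2HSV),(0,0,0),(180,255,55));n,l,st,c=cv2.connectedComponentsWithStats(d)
for i in range(1,n):
    if abs(c[i]-[203,237]).max()<10: print(st[i],c[i],on("top",c[i],.093))
E
```

```text
[ 0.0124325  -1.34725643 -2.0331919 ]
[196 230  13  13 121] [201.80165289 235.80165289] [0.48255815 0.11100854 0.093     ]
```

{"fn": "servo_tool", "kwargs": {"moves": [[0,0,-0.15,-0.226,0],[0,0,-0.15,-0.226,0],[0,0,-0.15,-0.226,0],[0,0,-0.15,-0.226,0],[0,0,-0.15,-0.226,0],[0,0,-0.15,-0.226,0],[0,0,-0.15,-0.226,0],[0,0,-0.15,-0.226,0],[0,0,-0.15,-0.226,0],[0,0,0,0,0]]}}

```text
time: 3.75
tool_pos: [0.6101, -0.1978, 0.1378]
eef_rot: [-0.405, 0.581, 0.4, 0.582]
contact_force: [-0.4, 0.2, 0.5]
grip_width: 0.0926
```

```bash
python3 - <<'E'
from h import *
import json
M=arm.camera_model("wrist");R,s=axes()
print(s["time"],s["tool_pos"],s["joint_pos"].round(2))
im=arm.capture("wrist");cv2.imwrite("pics/d1.png",im)
json.dump({k:np.array(M[k]).tolist() for k in "KRt"},open("d1.json","w"))
hsv=cv2.cvtColor(im,cv2.COLOR_BGR2HSV)
m=cv2.inRange(hsv,(45,90,40),(85,255,255));n,l,st,c=cv2.connectedComponentsWithStats(m);i=1+np.argmax(st[1:,4])
print(st[i],c[i],on("wrist",c[i],.02,M))
x,y=c[i].astype(int);w=50;print(x-w,y-w)
cv2.imwrite("pics/d1z.png",cv2.resize(im[y-w:y+w,x-w:x+w],None,fx=6,fy=6,interpolation=cv2.INTER_CUBIC))
E
```

```text
3.75 [ 0.6100932  -0.19777916  0.13781227] [ 0.12  0.61  0.16  1.89 -0.15  0.64  1.58]
[ 233   79   66   66 2142] [265.53454715 111.6372549 ] [ 0.54205655 -0.16454583  0.02      ]
215 61
```

View pics/d1z.png

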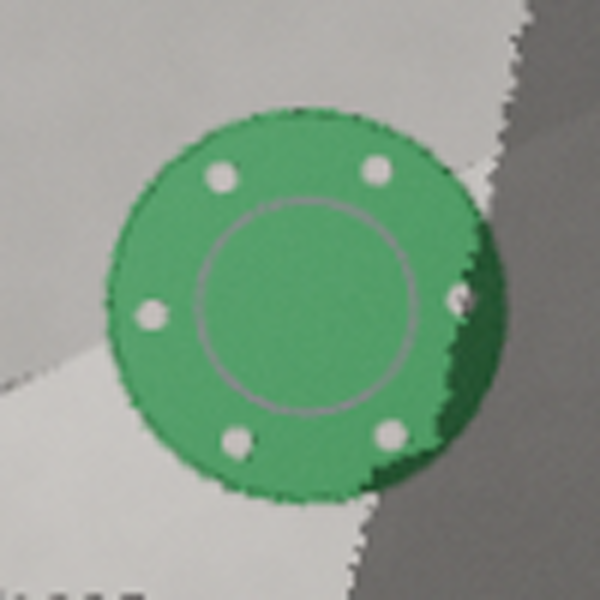

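```bash
python3 - <<'E'
from h import *
import json
M=json.load(open("d1.json"))
px=np.array([(221,178),(376,170),(461,298),(390,436),(237,442),(152,315)])/6+[215,61]
W=np.array([on("wrist",p,.022,M)[:2] for p in px]);c=W.mean(0)
print(c,np.hypot(*(W-c).T))
a=np.degrees(np.arctan2(*(W-c).T[::-1]))%60;print(a)
R,s=axes();print(s["tool_pos"]);print("jaw yaw",np.degrees(np.arctan2(R[1,2],R[0,2])),R.round(3).tolist())
t=[*c,.06];print(need(t))
E
```

```text
[ 0.54251505 -0.16426557] [0.02293123 0.02290747 0.02298921 0.02308756 0.02284128 0.02286516]
[12.67792558 12.81533331 13.01509411 12.18722708 12.63261997 12.66674712]
[ 0.60957192 -0.19415307  0.13733439]
jaw yaw 69.4562388636621 [[0.003, -0.936, 0.351], [-0.002, 0.351, 0.936], [-1.0, -0.004, -0.001]]
[0.64200409 0.61320693 0.0377572 ]
```

{"fn": "servo_tool", "kwargs": {"moves": [[0.1,0,0.2,0.012,0],[0.1,0,0.2,0.013,0],[0.1,0.21,0.2,0.013,0],[0.1,0.21,0.013,0,0],[0.1,0.21,0,0,0],[0.1,0,0,0,0],[0.1,0,0,0,0]]}}

```text
time: 4.38
tool_pos: [0.5415, -0.1594, 0.0596]
eef_rot: [-0.404, 0.58, 0.405, 0.58]
contact_force: [-0.3, 0.5, -0.1]
grip_width: 0.0832
```

```bash
python3 - <<'E'
from h import *
R,s=axes();print(s["time"],s["tool_pos"],s["joint_velocities"].round(3),s["grip_width"]);print("jaw",np.degrees(np.arctan2(R[1,2],R[0,2])),"tilt",R[:,0]);print(need([.5425,-.1643,.018]))
E
```

```text
4.3833 [ 0.54152881 -0.15939262  0.05960803] [ 0.004 -0.026  0.014 -0.022  0.001  0.008  0.003] 0.08319387047236829
jaw 69.81514999891489 tilt [-6.69373986e-04  7.79398290e-04 -9.99999472e-01]
[ 0.34669613 -0.02201801 -0.03576427]
```

{"fn": "servo_tool", "kwargs": {"moves": [[0.1,0.1,-0.02,-0.035,0],[0.1,0.1,0,0,0],[0.1,0.1,0,0,0],[0.1,0.045,0,0,0],[0.1,0,0,0,0],[0.1,0,0,0,0]], "squeeze": 20}}

```text
time: 4.88
tool_pos: [0.5419, -0.1656, 0.0167]
eef_rot: [-0.404, 0.581, 0.404, 0.58]
contact_force: [-0.1, 0.2, -0.5]
grip_width: 0.0839
```

```bash
python3 - <<'E'
from h import *
R,s=axes();print(s["time"],s["tool_pos"],s["contact_force"],s["grip_width"]);print(need([.5425,-.1643,.018]))
E
```

```text
4.8833 [ 0.54189151 -0.1656329   0.01671945] [-0.07477395  0.24643164 -0.53314105] 0.08392522465225201
[-0.01067379 -0.00089281  0.01217529]
```

Well centred, so I'll close and lift.

{"fn": "servo_tool", "kwargs": {"moves": [[1,0,0,0,0],[1,0,0,0,0],[1,0,0,0,0],[1,0,0,0,0],[1,0,0,0,0],[1,0,0,0,0]], "squeeze": 25}}

```text
time: 5.38
tool_pos: [0.5425, -0.1656, 0.0176]
eef_rot: [-0.404, 0.58, 0.404, 0.58]
contact_force: [0.0, -0.5, 2.9]
grip_width: 0.0595
```

```bash
python3 - <<'E'
from h import *
R,s=axes();print(s["time"],s["tool_pos"],s["contact_force"],s["grip_width"])
E
```

```text
5.3833 [ 0.54246692 -0.16564328  0.01757056] [ 0.00408309 -0.48338358  2.9485731 ] 0.05950273600657708
```

{"fn": "servo_tool", "kwargs": {"moves": [[1,-0.1,0,0,0],[1,-0.25,0,0,0],[1,-0.3,0,0,0],[1,-0.3,0,0,0],[1,-0.25,0,0,0],[1,0,0,0,0],[1,0,0,0,0]]}}

```text
time: 5.97
tool_pos: [0.543, -0.1658, 0.1636]
eef_rot: [-0.405, 0.579, 0.403, 0.581]
contact_force: [0.1, -0.2, -1.0]
grip_width: 0.0595
```

```bash
python3 - <<'E'
from h import *
import json
M=arm.camera_model("wrist");R,s=axes()
print(s["time"],s["tool_pos"],s["contact_force"],s["grip_width"])
json.dump(dict({k:np.array(M[k]).tolist() for k in "KRt"},p=s["tool_pos"].tolist(),RR=R.tolist()),open("e1.json","w"))
im=arm.capture("wrist");cv2.imwrite("pics/e1.png",im)
p=proj("wrist",s["tool_pos"],M);x,y=p.astype(int);w=65;print(x-w,y-w)
cv2.imwrite("pics/e1z.png",cv2.resize(im[y-w:y+w,x-w:x+w],None,fx=4.5,fy=4.5,interpolation=cv2.INTER_CUBIC))
print(need([.4815,.112,.157]))
E
```

```text
5.9667 [ 0.54303457 -0.16577401  0.16359587] [ 0.12660585 -0.18832954 -1.01604128] 0.05954550552491333
192 181
[0.04135244 1.27556775 1.9936513 ]
```

View pics/e1z.png

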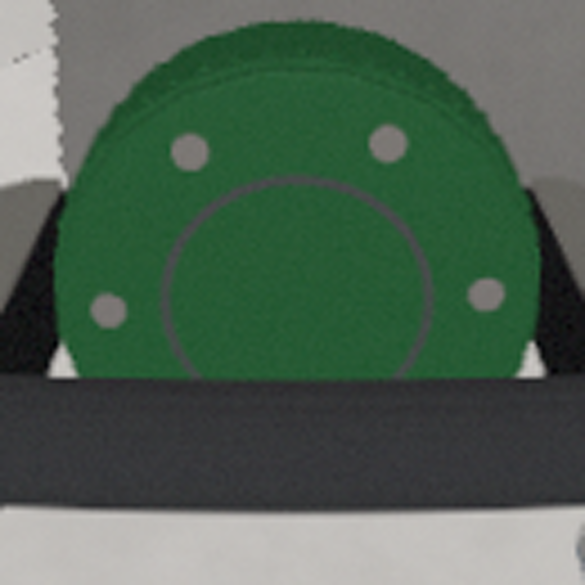

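```bash
python3 - <<'E'
from h import *
import json
from scipy.optimize import least_squares
M=json.load(open("e1.json"));p=np.array(M["p"]);RR=np.array(M["RR"])
px=np.array([(190,152),(388,144),(486,294),(108,310)])/4.5+[192,181]
W=np.array([on("wrist",q,p[2]+.0044,M)[:2] for q in px])
k=np.array([0,-1,-2,1])
f=lambda v:(v[:2]+.0229*np.c_[np.cos(v[2]+k*np.pi/3),np.sin(v[2]+k*np.pi/3)]-W).ravel()
best=min((least_squares(f,[p[0],p[1],a],x_scale=[.01,.01,.5]) for a in np.linspace(-3,3,9)),key=lambda r:r.cost)
c=best.x[:2];print(c,np.degrees(best.x[2])%60,"res mm",f(best.x)*1e3)
print("offset in tool y,z (m)",RR.T@np.array([*(c-p[:2]),0]))
print("jaw",np.degrees(np.arctan2(RR[1,2],RR[0,2])))
E
```

```text
[ 0.54229437 -0.16509981] 12.32996462610754 res mm [ 0.0235867   0.00328184 -0.0474797   0.01091939  0.02254568 -0.02255189
  0.00134732  0.00835066]
offset in tool y,z (m) [-3.46205650e-06  9.27907361e-04  3.76046866e-04]
jaw 69.7324356457567
```

{"fn": "servo_tool", "kwargs": {"moves": [[1,0,0.08,0.12,0],[1,0,0.16,0.25,0.1],[1,0,0.16,0.25,0.1],[1,0,0.16,0.25,0.1],[1,0,0.16,0.25,0.1],[1,0,0.16,0.25,0.1],[1,0,0.16,0.25,0.1],[1,0,0.16,0.25,0.05],[1,0,0.075,0.12,0],[1,0,0,0,0],[1,0,0,0,0]]}}

```text
time: 6.93
tool_pos: [0.4893, 0.1137, 0.16]
eef_rot: [-0.385, 0.594, 0.385, 0.592]
contact_force: [0.3, -0.3, -0.1]
grip_width: 0.0599
```

```bash
cat > st.py <<'E'
from h import *
R,s=axes();print(s["time"].round(2),"p",s["tool_pos"].round(4),"F",s["contact_force"].round(2),"T",s["wrist_torque"].round(2),"w",s["grip_width"].round(4),"jaw",np.degrees(np.arctan2(R[1,2],R[0,2])).round(2),"tilt",R[:2,0].round(4))
E
python3 - <<'E'
from st import *
import json
print(need([.4817,.1115,.13]),s["joint_pos"].round(2))
M=arm.camera_model("wrist");json.dump(dict({k:np.array(M[k]).tolist() for k in "KRt"},p=s["tool_pos"].tolist(),RR=R.tolist()),open("f1.json","w"))
im=arm.capture("wrist");cv2.imwrite("pics/f1.png",im)
x,y=256,245;w=65
cv2.imwrite("pics/f1z.png",cv2.resize(im[180:310,190:320],None,fx=4.5,fy=4.5,interpolation=cv2.INTER_CUBIC))
E
```

```text
Traceback (most recent call last):
  File "st.py", line 2, in <module>
    R,s=axes();print(s["time"].round(2),"p",s["tool_pos"].round(4),"F",s["contact_force"].round(2),"T",s["wrist_torque"].round(2),"w",s["grip_width"].round(4),"jaw",np.degrees(np.arctan2(R[1,2],R[0,2])).round(2),"tilt",R[:2,0].round(4))
                     ^^^^^^^^^^^^^^^
AttributeError: 'float' object has no attribute 'round'
```

```bash
cat > st.py <<'E'
from h import *
R,s=axes();print("t",s["time"],"p",s["tool_pos"].round(4),"F",s["contact_force"].round(2),"T",s["wrist_torque"].round(2),"w",s["grip_width"],"jaw",np.degrees(np.arctan2(R[1,2],R[0,2])).round(2),"tilt",R[:2,0].round(4))
E
python3 - <<'E'
from st import *
import json
print(need([.4817,.1115,.13]),s["joint_pos"].round(2))
im=arm.capture("wrist");cv2.imwrite("pics/f1.png",im)
cv2.imwrite("pics/f1z.png",cv2.resize(im[180:310,190:320],None,fx=4.5,fy=4.5,interpolation=cv2.INTER_CUBIC))
E
```

```text
t 6.9333 p [0.4893 0.1137 0.16  ] F [ 0.3  -0.29 -0.11] T [-0.02 -0.03 -0.03] w 0.05987644411859255 jaw 65.98 tilt [-0.0024 -0.0011]
[ 0.25033826  0.0498621  -0.04232361] [-0.5   0.45  0.22  2.18 -0.19  0.53  1.02]
```

View pics/f1z.png

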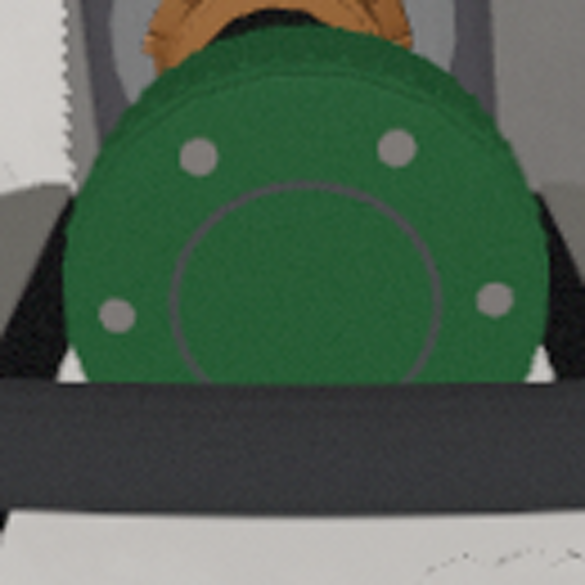

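The cap still sits in the hand as it was, with dots at the same pixels. Next I align it over the vial and come down.

{"fn": "servo_tool", "kwargs": {"moves": [[1,0,0.05,-0.042,0],[1,0,0,0,0],[1,0.12,0,0,0],[1,0.1,0,0,0],[1,0,0,0,0],[1,0,0,0,0]]}}

```text
time: 7.48
tool_pos: [0.4824, 0.1097, 0.1346]
eef_rot: [-0.384, 0.594, 0.384, 0.593]
contact_force: [0.4, -0.8, -1.4]
grip_width: 0.0598
```

```bash
python3 -c "
from st import *
print(need([.4817,.1115,.1165]))"
```

```text
t 7.4833 p [0.4824 0.1097 0.1346] F [ 0.4  -0.84 -1.4 ] T [-0.02 -0.   -0.01] w 0.059798399284912616 jaw 65.72 tilt [-0.0013 -0.0007]
[0.15103963 0.01122476 0.01133063]
```

{"fn": "servo_tool", "kwargs": {"moves": [[1,0.08,0.012,0.012,0],[1,0.08,0,0,0],[1,0.05,0,0,0],[1,0,0,0,0],[1,0,0,0,0]]}}

```text
time: 7.9
tool_pos: [0.4817, 0.1127, 0.1092]
eef_rot: [-0.384, 0.594, 0.384, 0.593]
contact_force: [-0.1, -0.3, -0.2]
grip_width: 0.0597
```

```bash
python3 - <<'E'
from st import *
print(need([.4817,.1115,.1]))
cv2.imwrite("pics/g_side.png",arm.capture("side")); 
cv2.imwrite("pics/g1.png",cv2.resize(cv2.imread("pics/g_side.png")[150:290,200:360],None,fx=4.5,fy=4,interpolation=cv2.INTER_CUBIC))
E
```

```text
t 7.9 p [0.4817 0.1127 0.1092] F [-0.09 -0.32 -0.2 ] T [-0.02 -0.02  0.  ] w 0.05966920956419858 jaw 65.82 tilt [-0.0011 -0.0004]
[ 0.07634181 -0.00383784 -0.00915034]
```

View pics/g1.png

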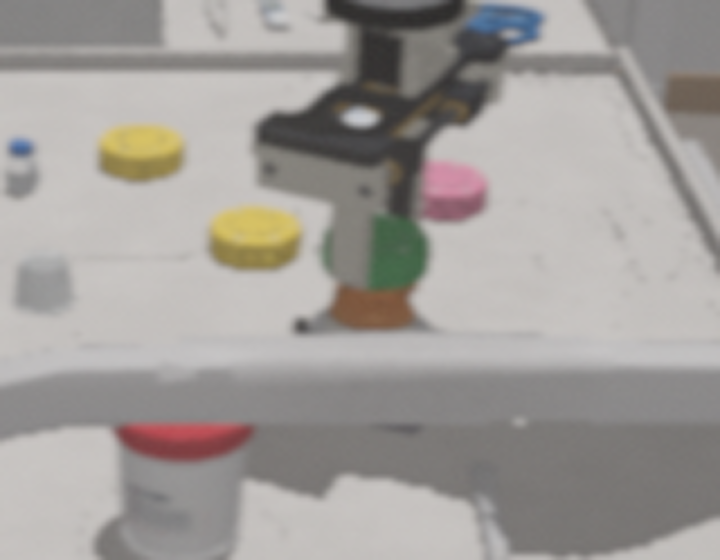

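The side view shows the green cap at (375,250) centred over the amber vial. I'll go down in small steps, watching the force.

{"fn": "servo_tool", "kwargs": {"moves": [[1,0.03,-0.003,-0.008,0],[1,0.03,0,0,0],[1,0.03,0,0,0],[1,0,0,0,0]]}}

```text
time: 8.28
tool_pos: [0.4818, 0.1118, 0.0983]
eef_rot: [-0.384, 0.594, 0.384, 0.593]
contact_force: [-0.4, -0.7, -1.3]
grip_width: 0.0594
```

{"fn": "servo_tool", "kwargs": {"moves": [[1,0.02,0,0,0],[1,0.01,0,0,0],[1,0,0,0,0]]}}

```text
time: 8.53
tool_pos: [0.4819, 0.1118, 0.095]
eef_rot: [-0.384, 0.594, 0.384, 0.593]
contact_force: [0.5, -0.3, -0.5]
grip_width: 0.0595
```

```bash
python3 st.py
```

```text
t 8.5333 p [0.4819 0.1118 0.095 ] F [ 0.45 -0.33 -0.49] T [-0.04 -0.01  0.03] w 0.05952362801102241 jaw 65.83 tilt [-0.0003 -0.0001]
```

{"fn": "servo_tool", "kwargs": {"moves": [[1,0.01,0,0,0],[1,0.01,0,0,0],[1,0,0,0,0]]}}

```text
time: 8.78
tool_pos: [0.4819, 0.1118, 0.0927]
eef_rot: [-0.384, 0.594, 0.384, 0.594]
contact_force: [-0.8, 0.3, -1.1]
grip_width: 0.0599
```

{"fn": "servo_tool", "kwargs": {"moves": [[1,0.01,0,0,0],[1,0.01,0,0,0],[1,0,0,0,0]]}}

```text
time: 9.03
tool_pos: [0.482, 0.1118, 0.0904]
eef_rot: [-0.384, 0.594, 0.384, 0.594]
contact_force: [-0.8, -0.9, 2.9]
grip_width: 0.06
```

```bash
python3 st.py
```

```text
t 9.0333 p [0.482  0.1118 0.0904] F [-0.8  -0.88  2.85] T [-0.01  0.09  0.01] w 0.06003883010751308 jaw 65.83 tilt [0.0001 0.    ]
```

The lugs are through the gaps: the cap is below ledge level with only about 3 N of seal force. I'll press on to about 17 mm.

{"fn": "servo_tool", "kwargs": {"moves": [[1,0.015,0,0,0],[1,0.015,0,0,0],[1,0.01,0,0,0],[1,0,0,0,0],[1,0,0,0,0]]}}

```text
time: 9.45
tool_pos: [0.482, 0.1118, 0.0856]
eef_rot: [-0.384, 0.594, 0.384, 0.594]
contact_force: [-0.8, 0.0, 6.3]
grip_width: 0.0595
```

```bash
python3 st.py
```

```text
t 9.45 p [0.482  0.1118 0.0856] F [-0.76  0.03  6.28] T [-0.07  0.21 -0.01] w 0.05954514829799301 jaw 65.82 tilt [0.0002 0.0001]
```

{"fn": "servo_tool", "kwargs": {"moves": [[1,0.004,0,0,0],[1,0,0,0,0.4],[1,0,0,0,0.5],[1,0,0,0,0.5],[1,0,0,0,0.5],[1,0,0,0,0]]}}

```text
time: 9.95
tool_pos: [0.4824, 0.1118, 0.0853]
eef_rot: [-0.322, 0.629, 0.322, 0.63]
contact_force: [0.4, -0.0, 7.7]
grip_width: 0.0594
```

```bash
python3 st.py
```

```text
t 9.95 p [0.4824 0.1118 0.0853] F [ 0.39 -0.    7.7 ] T [-0.08  0.06 -0.07] w 0.05940892937763533 jaw 54.23 tilt [0.001  0.0001]
```

{"fn": "servo_tool", "kwargs": {"moves": [[1,0,0,0,0.5],[1,0,0,0,0.5],[1,0,0,0,0.5],[1,0,0,0,0]]}}

```text
time: 10.28
tool_pos: [0.4825, 0.1118, 0.0853]
eef_rot: [-0.272, 0.652, 0.272, 0.653]
contact_force: [0.9, -0.4, 5.7]
grip_width: 0.0598
```

{"fn": "servo_tool", "kwargs": {"moves": [[1,0,0,0,0.5],[1,0,0,0,0.5],[1,0,0,0,0.5],[1,0,0,0,0]]}}

```text
time: 10.62
tool_pos: [0.4826, 0.1118, 0.0853]
eef_rot: [-0.22, 0.672, 0.22, 0.672]
contact_force: [-0.2, -0.0, 7.1]
grip_width: 0.0592
```

```bash
python3 st.py
```

```text
t 10.6167 p [0.4826 0.1118 0.0853] F [-0.24 -0.02  7.1 ] T [-0.04  0.02 -0.04] w 0.05923798804990788 jaw 36.24 tilt [ 0.0013 -0.    ]
```

{"fn": "servo_tool", "kwargs": {"moves": [[1,0,0,0,0.25],[1,0,0,0,0.25],[1,0,0,0,0]]}}

```text
time: 10.87
tool_pos: [0.4826, 0.1118, 0.0853]
eef_rot: [-0.203, 0.677, 0.203, 0.678]
contact_force: [0.3, -1.3, 6.6]
grip_width: 0.0593
```

```bash
python3 st.py
```

```text
t 10.8667 p [0.4826 0.1118 0.0853] F [ 0.34 -1.3   6.61] T [-0.09  0.08 -0.04] w 0.05925240630591122 jaw 33.34 tilt [0.0013 0.0001]
```

{"fn": "servo_tool", "kwargs": {"moves": [[1,0,0,0,0.25],[1,0,0,0,0.25],[1,0,0,0,0]]}}

```text
time: 11.12
tool_pos: [0.4819, 0.1119, 0.0853]
eef_rot: [-0.185, 0.682, 0.185, 0.682]
contact_force: [-1.5, -0.9, 7.8]
grip_width: 0.0596
```

```bash
python3 st.py
```

```text
t 11.1167 p [0.4819 0.1119 0.0853] F [-1.52 -0.94  7.83] T [-0.07  0.41  0.15] w 0.059613322203347564 jaw 30.38 tilt [-0.      0.0001]
```

{"fn": "servo_tool", "kwargs": {"moves": [[1,0,0,0,0.25],[1,0,0,0,0]]}}

```text
time: 11.28
tool_pos: [0.4817, 0.112, 0.0853]
eef_rot: [-0.177, 0.685, 0.177, 0.685]
contact_force: [-1.5, -0.5, 8.4]
grip_width: 0.0597
```

```bash
python3 st.py
```

```text
t 11.2833 p [0.4817 0.112  0.0853] F [-1.48 -0.51  8.35] T [-0.11  0.48  0.75] w 0.05967887892145009 jaw 29.0 tilt [-0.0002 -0.    ]
```

The hard stop is felt at about 36° (0.75 N m). I'll ease up so the lugs rise into the notches.

{"fn": "servo_tool", "kwargs": {"moves": [[1,-0.01,0,0,0],[1,-0.01,0,0,0],[1,0,0,0,0]]}}

```text
time: 11.53
tool_pos: [0.4816, 0.112, 0.0872]
eef_rot: [-0.177, 0.685, 0.177, 0.684]
contact_force: [-0.5, 0.5, -6.1]
grip_width: 0.0598
```

```bash
python3 st.py
```

```text
t 11.5333 p [0.4816 0.112  0.0872] F [-0.5   0.52 -6.08] T [0.18 0.11 0.8 ] w 0.05978123749115384 jaw 29.02 tilt [-0.001  -0.0003]
```

{"fn": "servo_tool", "kwargs": {"moves": [[1,-0.008,0,0,0],[1,0,0,0,0]]}}

```text
time: 11.7
tool_pos: [0.4816, 0.112, 0.0882]
eef_rot: [-0.177, 0.685, 0.177, 0.684]
contact_force: [0.2, 1.9, -9.7]
grip_width: 0.0598
```

```bash
python3 st.py
```

```text
t 11.7 p [0.4816 0.112  0.0882] F [ 0.18  1.85 -9.73] T [0.27 0.03 0.83] w 0.05975436782529293 jaw 28.98 tilt [-0.001  -0.0002]
```

The torque wound up against the stop may be holding the lugs by friction. I'll press again, unwind slightly and then ease up.

{"fn": "servo_tool", "kwargs": {"moves": [[1,0.01,0,0,0],[1,0.01,0,0,0],[1,0,0,0,-0.2],[1,0,0,0,0]]}}

```text
time: 12.03
tool_pos: [0.4817, 0.1119, 0.087]
eef_rot: [-0.183, 0.683, 0.184, 0.683]
contact_force: [-3.0, 1.6, 9.0]
grip_width: 0.06
```

```bash
python3 st.py
```

```text
t 12.0333 p [0.4817 0.1119 0.087 ] F [-3.    1.6   8.97] T [0.2  0.9  0.14] w 0.05995364171195348 jaw 30.09 tilt [0.0001 0.0012]
```

{"fn": "servo_tool", "kwargs": {"moves": [[1,0,0,0,0],[1,0,0,0,0]]}}

```text
time: 12.2
tool_pos: [0.4817, 0.1119, 0.087]
eef_rot: [-0.183, 0.683, 0.184, 0.683]
contact_force: [-3.9, 1.2, 9.4]
grip_width: 0.0596
```

```bash
python3 - <<'E'
from st import *
im=arm.capture("wrist")
cv2.imwrite("pics/h1z.png",cv2.resize(im[180:310,190:320],None,fx=4.5,fy=4.5,interpolation=cv2.INTER_CUBIC))
E
```

```text
t 12.2 p [0.4817 0.1119 0.087 ] F [-3.92  1.22  9.45] T [0.24 0.9  0.17] w 0.05963246583917289 jaw 30.03 tilt [-0.      0.0012]
```

View pics/h1z.png

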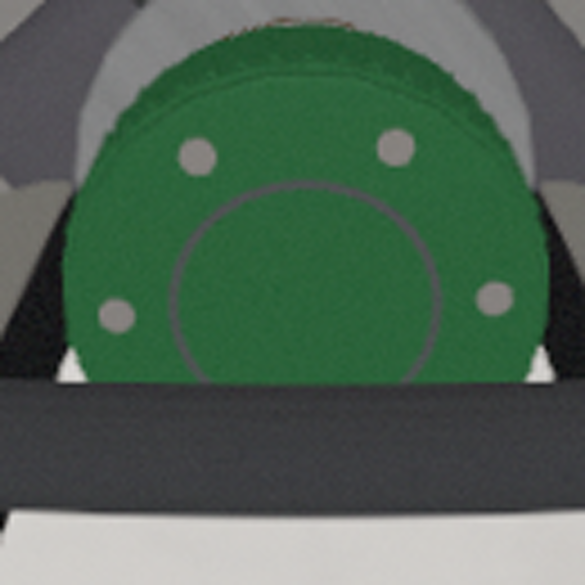

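{"fn": "servo_tool", "kwargs": {"moves": [[1,-0.008,0,0,0],[1,-0.006,0,0,0],[1,0,0,0,0],[1,0,0,0,0]]}}

```text
time: 12.58
tool_pos: [0.4817, 0.1119, 0.0881]
eef_rot: [-0.183, 0.683, 0.184, 0.683]
contact_force: [-4.6, 1.5, 7.3]
grip_width: 0.0594
```

```bash
python3 st.py
```

```text
t 12.5833 p [0.4817 0.1119 0.0881] F [-4.59  1.51  7.34] T [0.27 0.96 0.13] w 0.05943488766112982 jaw 30.09 tilt [-0.0003  0.0005]
```

{"fn": "servo_tool", "kwargs": {"moves": [[1,0,0,0,-0.2],[1,0,0,0,0]]}}

```text
time: 12.75
tool_pos: [0.4819, 0.1118, 0.0881]
eef_rot: [-0.191, 0.681, 0.191, 0.681]
contact_force: [-2.9, 1.7, 5.5]
grip_width: 0.0598
```

```bash
python3 st.py
```

```text
t 12.75 p [0.4819 0.1118 0.0881] F [-2.88  1.71  5.49] T [0.2  0.71 0.04] w 0.059822228259823876 jaw 31.34 tilt [0.0001 0.0004]
```

{"fn": "servo_tool", "kwargs": {"moves": [[1,-0.006,0,0,0],[1,0,0,0,0]]}}

```text
time: 12.92
tool_pos: [0.482, 0.1118, 0.0885]
eef_rot: [-0.191, 0.681, 0.191, 0.681]
contact_force: [-2.1, 1.5, 0.9]
grip_width: 0.0595
```

```bash
python3 st.py
```

```text
t 12.9167 p [0.482  0.1118 0.0885] F [-2.08  1.47  0.95] T [0.23 0.57 0.08] w 0.05948848149556777 jaw 31.29 tilt [ 0.0001 -0.    ]
```

{"fn": "servo_tool", "kwargs": {"moves": [[1,-0.005,0,0,0],[1,0,0,0,0]]}}

```text
time: 13.08
tool_pos: [0.482, 0.1118, 0.0886]
eef_rot: [-0.191, 0.681, 0.191, 0.681]
contact_force: [-0.2, 1.9, -9.9]
grip_width: 0.0598
```

```bash
python3 st.py
```

```text
t 13.0833 p [0.482  0.1118 0.0886] F [-0.18  1.95 -9.94] T [ 0.31  0.08 -0.05] w 0.059750222830719776 jaw 31.32 tilt [-0.0002 -0.0005]
```

There is a firm ceiling at TCP z 0.0886, which puts the cap 14 mm below the rim, so it is in the notches. I'll relax the pull and test that it won't turn back.

{"fn": "servo_tool", "kwargs": {"moves": [[1,0.005,0,0,0],[1,0,0,0,-0.35],[1,0,0,0,0]]}}

```text
time: 13.33
tool_pos: [0.4821, 0.1117, 0.0886]
eef_rot: [-0.204, 0.677, 0.204, 0.677]
contact_force: [-1.8, 1.4, -4.2]
grip_width: 0.0598
```

```bash
python3 st.py
```

```text
t 13.3333 p [0.4821 0.1117 0.0886] F [-1.82  1.45 -4.21] T [0.11 0.3  0.02] w 0.05976497372470568 jaw 33.59 tilt [ 0.0003 -0.0001]
```

{"fn": "servo_tool", "kwargs": {"moves": [[1,0,0,0,0.15],[0.2,0,0,0,0],[0.2,0,0,0,0],[0.1,0,0,0,0],[0.1,0,0,0,0],[0,0,0,0,0],[0,0,0,0,0]]}}

```text
time: 13.92
tool_pos: [0.4821, 0.1118, 0.0886]
eef_rot: [-0.198, 0.679, 0.198, 0.679]
contact_force: [-0.8, 0.8, -0.4]
grip_width: 0.0909
```

```bash
python3 - <<'E'
from st import *
im=arm.capture("wrist")
cv2.imwrite("pics/i1z.png",cv2.resize(im[180:310,190:320],None,fx=4.5,fy=4.5,interpolation=cv2.INTER_CUBIC))
E
```

```text
t 13.9167 p [0.4821 0.1118 0.0886] F [-0.82  0.78 -0.43] T [-0.06  0.04  0.1 ] w 0.09086574611206712 jaw 32.53 tilt [0.0004 0.    ]
```

View pics/i1z.png

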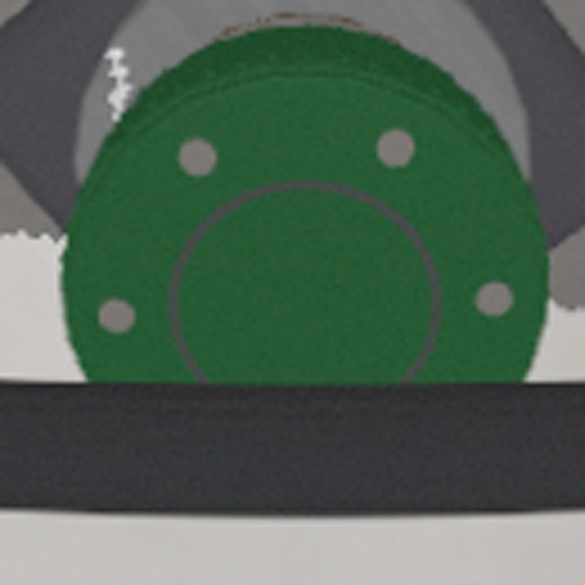

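Released, the cap did not move: its dots are at the same pixels, still 14 mm down. I'll lift away and check.

{"fn": "servo_tool", "kwargs": {"moves": [[0,-0.1,0,0,0],[0,-0.2,0,0,0],[0,-0.25,0,0,0],[0,-0.25,-0.15,0,0],[0,-0.1,-0.2,0,0],[0,0,-0.2,0,0],[0,0,0,0,0],[0,0,0,0,0]]}}

```text
time: 14.63
tool_pos: [0.5178, 0.0552, 0.1967]
eef_rot: [-0.197, 0.679, 0.197, 0.679]
contact_force: [-0.1, 0.2, -0.2]
grip_width: 0.093
```

```bash
python3 - <<'E'
from st import *
M=arm.camera_model("wrist");im=arm.capture("wrist");sd=arm.capture("side")
cv2.imwrite("pics/j1.png",im);cv2.imwrite("pics/j2.png",sd)
hsv=cv2.cvtColor(im,cv2.COLOR_BGR2HSV);m=cv2.inRange(hsv,(45,90,30),(85,255,255));n,l,st,c=cv2.connectedComponentsWithStats(m);i=1+np.argmax(st[1:,4]);print(st[i],c[i],on("wrist",c[i],.091,M))
x,y=c[i].astype(int);w=55;x0=max(x-w,0);y0=max(y-w,0);print(x0,y0)
a=cv2.resize(im[y0:y0+110,x0:x0+110],(380,380),interpolation=cv2.INTER_CUBIC);b=cv2.resize(sd[190:265,230:330],(400,300),interpolation=cv2.INTER_CUBIC)
o=np.zeros((380,780,3),np.uint8);o[:,:380]=a;o[:300,380:]=b;cv2.imwrite("pics/j3.png",o)
E
```

```text
t 14.6333 p [0.5178 0.0552 0.1967] F [-0.15  0.22 -0.21] T [-0.04  0.07 -0.01] w 0.09300370082813303 jaw 32.4 tilt [0.0007 0.    ]
[ 223   87   70   69 3421] [257.6617948  120.98538439] [0.48129111 0.11208381 0.091     ]
202 65
```

View pics/j3.png

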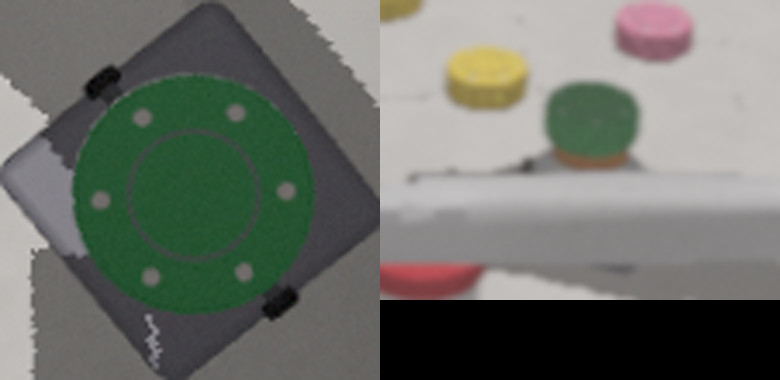

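The cap sits level and centred: it reads (0.4813, 0.1121) against the vial at (0.481, 0.112). Handing in.

```bash
python3 -c "
from station import arm
print(arm.hand_in())"
```

```text
the job is handed in; nothing more can be done
None
```

The green cap is on the amber vial and should be locked, and I handed the job in at about 15 s. No verdict came back.

I lined its lugs up with the gaps seen in the wrist camera and lowered it through with only the seal pushing back. Then I turned it clockwise about 36°, with the push down staying under 10 N, until it met the hard stop.

**Checks that agreed:**
- **Locked height:** pulling up met a firm ceiling with the cap 14 mm below the rim, the locked height.
- **Release:** the cap did not move when the gripper opened.
- **Centring and tilt:** the last view puts it within about 1.5 mm of the vial's axis. It looks level in the pictures; I did not measure the tilt.
- **Surroundings:** the gripper touches nothing. I never worked close to the bystanders, but I did not re-measure their positions at the end.

**Checks that were less clear:**
- **First easing up:** lifting while the turn was still wound against the stop read −6 to −10 N. I took this as friction at the stop, so I pressed down and unwound slightly before easing up again.
- **Turn-back test:** the cap turned back about 2° with almost no resistance. I put that down to play in the notches, so I did not confirm the lock by rotation.

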